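Load the accessory case into the extension box and slide the box onto the sewing machine

TASK

With the grey extension box still off the sewing machine, put the blue accessory case into its bay so that the lid lies flush with the top of the box. Then slide the loaded box over the machine's free arm until it is fully home, square against the bed with no gap, and let go. Do not disturb the other things on the shelf.

Things in the scene. Friction and masses are not known exactly. Their poses are not given: they have to be found in the camera images.
- machine: White sewing machine, fixed, 375 long, 290 tall (all mm). Origin: shelf level, middle of the bed's end face, an upright face 172 wide (x -86 to 86), 80 tall, that the box butts against. Axes: +x to the dials (operator's side), +y to the column (y 75 to 205, 205 tall) and hand wheel, z up. Bed 80 tall from y 0 to 80. Upper arm above it: x -75 to 25, z 195 to 285, y -115 to 205.
- nose (a point): Tip of the machine's free arm, middle of its nose at the top edge (x -25, y -150, z 80 of the machine's frame, same axes). The arm is 150 long (y -150 to 0), 82 wide (x -66 to 16), 56 thick (z 24 to 80), nose corners rounded to 12 mm.
- head (a point): Centre of the underside of the machine's head, above the free arm (x -25, y -75, z 155 of the machine's frame). The head is 104 (x) x 82 (y) and reaches from z 155 up to 280; needle bar and presser foot hang from it down to z 82.
- home (a point): Point fixed to the machine (x 0, y -90, z 0 of its frame, same axes): where the origin of the extension box must finally be.
- box: Grey slide-on extension box, loose, 0.3 to 0.6 kg, 172 (x) x 180 (y) x 80 tall. Origin: centre of the underside, z up. From above a U open at +y: slot for the free arm between a rear limb 17 thick (x -86 to -69) and a wide front limb (x 19 to 86) with the bay for the case. At home its axes are parallel to the machine's and both limbs' +y ends touch the bed. Slides on the shelf, friction about 0.6, no catch.
- end_wall (a point): Middle of the top of the box's end wall (x -25, y -78, z 80 of the box's frame, same axes): solid wall 24 thick (y -90 to -66), 80 tall, that closes the slot at -y; it can be gripped across y while the slot is empty, or pushed from outside. The slot is 88 wide (x -69 to 19), y -66 to the open end at 90, open above, with a floor strip 5 thick. Play on the arm 3 each side; 6 left at its nose at home.
- bay (a point): Centre of the floor of the bay in the box's front limb (x 52.5, y 0, z 44 of the box's frame, same axes). The bay is 60 (x) x 126 (y), 36 deep, open above; walls 3.5 thick in x, 27 in y; rim level with the top of the box (z 80).
- case: Blue closed accessory case, loose, rigid, 0.1 to 0.21 kg: 54 (x) x 120 (y) x 36 tall, plain straight sides, same after a half turn. Origin: centre of the underside, z up; lies lid up. Seated, its origin is at the bay point, its lid flush with the box (3 of play all round). Held by its top 12 to 15 mm it enters about 20 before the fingers meet the rim; let go, it drops the rest or is pressed flush.
- jar: Bystander, loose: glass button jar with a red twist cap, 72 across, 86 tall. Origin in the centre of its underside.
- thimble: Bystander, loose: blue ceramic thimble, 25 across, 27 tall. Origin in the centre of its underside.
- cone_red: Bystander, loose: cone of red thread on a white foot, 54 across, 76 tall. Origin in the centre of its underside.
- cone_green: Bystander, loose: cone of green thread on a white foot, 54 across, 76 tall. Origin in the centre of its underside.
- pin_dish: Bystander, loose: round orange pin dish, 90 across, 16 tall. Origin in the centre of its underside.

How it is judged:
By the outcome, as a careful person would: the job done as asked, in the order asked, and still so for the second after the job is handed in, with the robot touching nothing.
It also fails if it takes over 72 s, if anything falls off the work surface, if the arm or the gripper's body presses on something with over 40 N, if the wrist force passes 120 N, or if a joint passes its speed limit or range.

ROBOT

A 6-joint arm with a two-finger parallel gripper is mounted at the origin on the work surface. World frame = base frame: x ahead of the robot, y to its left, z up, the work surface at z = 0. Lengths are in m, angles in degrees, forces in N, time in s.
With the tool pointing down it reaches from about 0.4 to 0.825 m from the base axis. Payload 7 kg.
Tool frame: the origin (TCP) lies midway between the tips of the shut fingers; the grasp point (between the pads) lies r.grip_depth behind it (r.grip_depth is the distance from the TCP to the grasp point, in m); z points along the fingers, y is the direction in which the jaws open and shut (so a half turn about z gives the same grasp; the last joint's range is limited). The gripper opens to 88 mm and grips with 3 to 60 N. Pads are 19 mm wide; open, the fingers measure 130 mm over their backs; the gripper's body (78 mm by 193 mm) begins 47 mm behind the grasp point.
Start: joints at [-58.379, 20.546, 0.682, 0, -70.136, -16.507], TCP at [0.176, -0.652, 0.227] pointing down, gripper open.
Joint ranges: [-176.03, 176.03], [-82.01, 121.73], [-58.28, 71.71], [-173.87, 95.51], [-174.79, -0.11], [-173.66, 173.66]. Speed limits (degrees/s): [136.94, 136.94, 172.46, 180, 180, 180].

INTERFACE

Orientations are given as [roll, pitch, yaw] about the fixed x, y, z axes, in that order (R = Rz(yaw) Ry(pitch) Rx(roll)).
In Python, from plant import r, imaging, close_job gives the robot as it stands.
- The arm moves only by the tool step_arm, never from a script. Its argument "commands" is a list of rows, each a list of 2 entries, a list of its own where there are three numbers: the shift along the tool's x, y, z in mm, then the turn about the tool's z in degrees. In form: [[[x, y, z], twist], ...]. A call has 1 to 20 rows; each row shifts and turns the commanded pose from where the row before left it, along the tool's axes as they then stand; what a row does not reach is not made up. A row lasts 1/8 s, in which the tool goes at most 62.5 mm and 10.7 degrees, less where a joint would pass 70% of its speed; a pose out of reach is approached as far as the arm can. A call with a gripper value outside its range is refused whole. "gripper" is the closure, from 0 (fully open) to 1 (shut), set as the call begins (left out, the last holds). The fingers move at their own pace and stop on an object; "grip_force" is the grip in N (left out, the last holds). Time passes only in rows, so rows that do not move let the fingers close. It gives the time, the measured TCP pose, the force and the opening at its end, in the units of the state.
- r.get_state(): the state, without advancing time (a new reading comes with each control period).
- imaging.capture(name): name is "side" or "top"; returns a dict with "img" (384x512x3 uint8, red, green, blue), "z_map" (384x512 float32, m along the optical axis (not along the pixel's ray), 0 where there is no reading), "vfov" (degrees; the focal length in pixels is half the picture's height over the tangent of half this angle, whatever the lens; pixels are square), "cx", "cy" (the principal point, pixels), "extrinsics" (4x4, takes a point from camera to world coordinates). Camera axes: x right, y down, z forward; pixel columns grow to the right and rows downward; lengths in m; the calibration is good to about 2 mm. A picture is of the moment at which its call begins.
- close_job(): hands the job in, once; it reports no verdict.
The state is a dict: "time_s": time; "joints": joint angles; "qd": joint speeds; "joint_torque": joint torques, N m; "tcp_pos": TCP position; "eef_rot": TCP orientation; "contact_force": force on the tool from outside, world axes, zero at the start; "moment": the same for the moment, N m; "gripper_width": finger opening in m.
Only numpy, scipy, OpenCV 4.12 (cv2) and the standard library are available. Lean on these libraries where they do the work, as an engineer would, in place of code of your own. Each camera call takes 0.05 s, during which the arm holds its last target.

## Working session

There is one attempt and no reset: what is moved stays moved. The work goes in short steps, Python scripts to look and compute and a tool call to move; the robot and the scene stay as the last step left them, time stands still between calls to the robot, and variables do not carry over. Pictures are saved under pics/ and viewed, and the job is handed in when it is done.

Besides the shell and the picture viewer there is one more tool, called after "Emit:" as name([rows], argument=value, ...), one row to a line, values as JSON. step_arm: Moves the arm, as the interface text tells. Its arguments: {"type":"object","properties":{"commands":{"type":"array","items":{"type":"array"}},"gripper":{"type":"number"},"grip_force":{"type":"number"}},"required":["commands"]}

```bash
ls; mkdir -p pics; cat > h.py <<'E'
import numpy as np, cv2
from plant import r, imaging, close_job
def cap(n,name=None):
    d=imaging.capture(n)
    if name: cv2.imwrite(f'pics/{name}.png',cv2.cvtColor(d['img'],cv2.COLOR_RGB2BGR))
    return d
def f(d): return d['img'].shape[0]/2/np.tan(np.radians(d['vfov']/2))
def pts(d):
    z=d['z_map'];h,w=z.shape;u,v=np.meshgrid(np.arange(w),np.arange(h))
    F=f(d);P=np.stack([(u-d['cx'])/F*z,(v-d['cy'])/F*z,z,np.ones_like(z)],-1)
    return (P@d['extrinsics'].T)[...,:3]
def ray(d,u,v,zw):
    F=f(d);E=d['extrinsics'];k=E[:3,:3]@np.array([(u-d['cx'])/F,(v-d['cy'])/F,1]);o=E[:3,3]
    return o+k*(zw-o[2])/k[2]
E
python3 - <<'E'
from h import *
for n in('side','top'):
    d=cap(n,n+'0'); print(n,d['vfov'],d['cx'],d['cy']);print(d['extrinsics'].round(3), d['z_map'].min(),d['z_map'].max())
s=r.get_state();print(s,r.grip_depth)
E
```

```text
pics
side 42.00529771332846 259.7949583982589 203.96533514955956
[[-0.801 -0.295  0.521 -0.255]
 [-0.598  0.401 -0.694  0.92 ]
 [-0.004 -0.868 -0.497  0.817]
 [ 0.     0.     0.     1.   ]] 0.0 3.9996858
top 57.600362943218606 255.36248078221766 186.95966984818546
[[ 0.001 -0.985  0.172  0.351]
 [-1.    -0.004 -0.017 -0.06 ]
 [ 0.018 -0.172 -0.985  0.922]
 [ 0.     0.     0.     1.   ]] 0.0 1.9141158
{'time_s': 0.1, 'joints': array([-5.83800583e+01,  2.05860388e+01,  6.38549334e-01, -1.80828417e-02,
       -7.01384275e+01, -1.65080883e+01]), 'qd': array([-0.16551875, -0.08469215,  0.17648681,  0.07213881, -0.01396387,
        0.07326236]), 'joint_torque': array([-2.33376806e-03, -5.84163594e+01,  2.93748862e+01,  7.01525465e+00,
        1.01779494e-02, -6.72638180e-05]), 'tcp_pos': array([ 0.17583833, -0.65121773,  0.2257263 ]), 'eef_rot': array([ 1.79912794e+02, -8.11629195e-03, -1.64894297e+02]), 'contact_force': array([ 0.58085868, -0.34446966, -0.27296593]), 'moment': array([ 0.01606473,  0.05762014, -0.02603546]), 'gripper_width': 0.08768247778265148} 0.0188
```

View pics/side0.png

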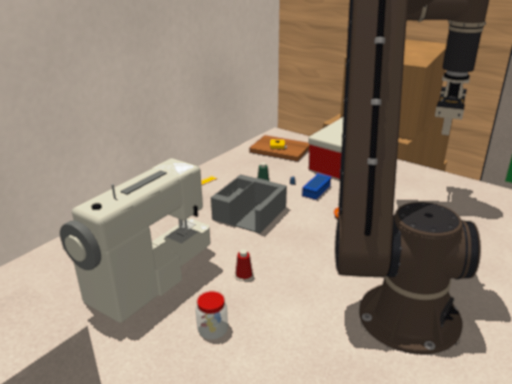

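View pics/top0.png

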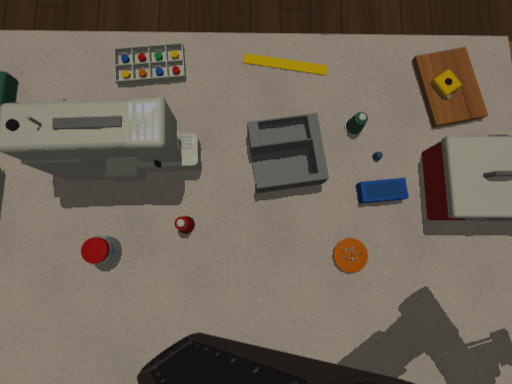

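```bash
cat > look.py <<'E'
from h import *
d=cap('top');P=pts(d);np.save('P.npy',P)
img=d['img'];hsv=cv2.cvtColor(img,cv2.COLOR_RGB2HSV);np.save('hsv.npy',hsv)
z=P[...,2]
def rectof(m,tag):
    m=m.astype(np.uint8);n,l,st,_=cv2.connectedComponentsWithStats(m)
    for i in range(1,n):
        if st[i,4]<15: continue
        q=P[l==i][:,:2].astype(np.float32)*1000
        (c,s,a)=cv2.minAreaRect(q)
        print(tag,st[i],'c',np.round(c,1),'s',np.round(s,1),'a',round(a,1),'z',np.round(np.percentile(P[l==i][:,2],[5,50,95])*1000,1))
E
python3 - <<'E'
from look import *
H,S,V=[hsv[...,i].astype(int) for i in range(3)]
ok=d['z_map']>0
sat=ok&(S>120)&(z>.008)&(z<.12)
rectof(sat&(H>100)&(H<130),'blue'); rectof(sat&(H>100)&(H<130)&(z>.028),'bluetop')
rectof(ok&(z>.072)&(z<.09),'z80')
rectof(ok&(z>.06)&(z<.09)&(S>120),'zsat')
rectof(sat&(H>5)&(H<20)&(z<.03),'orange')
rectof(ok&(z>.27)&(z<.3),'z285')
rectof(ok&(z>.035)&(z<.055),'z44')
print(img.shape)
big=cv2.resize(cv2.cvtColor(img,cv2.COLOR_RGB2BGR)[90:220,110:430],None,fx=2.5,fy=2.5,interpolation=cv2.INTER_CUBIC);cv2.imwrite('pics/z1.png',big)
zz=np.clip(z/0.1*255,0,255).astype(np.uint8)[90:220,110:430];cv2.imwrite('pics/z2.png',cv2.applyColorMap(cv2.resize(zz,None,fx=2.5,fy=2.5,interpolation=0),cv2.COLORMAP_JET))
E
```

```text
blue [121  55   8   7  41] c [875.3 291.6] s [18.7 17. ] a 82.5 z [10.6 14.9 17.3]
blue [156  68   7   7  40] c [837.  193.4] s [18.3 16.2] a 51.1 z [11.6 15.2 17.1]
blue [357 178  51  25 991] c [ 500.8 -407.9] s [ 51.6 120.7] a 5.8 z [20.7 35.5 38.2]
bluetop [359 178  49  24 912] c [ 500.8 -407.9] s [ 51.6 120.6] a 5.9 z [33.  35.8 38.3]
z80 [ 247  113   82   75 1672] c [ 595.3 -154.4] s [173.2 180.1] a 8.2 z [75.4 79.4 81.9]
z80 [359 113   7   7  40] c [ 684.7 -347.3] s [15.7 17.5] a 77.0 z [72.7 76.1 78.3]
z80 [161 133  37  34 760] c [593.6 115.1] s [83.3 89. ] a 1.9 z [77.2 79.9 82.4]
z80 [435 142  16  76 296] c [ 519. -531.] s [188.6  17.5] a 4.2 z [73.2 81.1 88.8]
z80 [ 53 157 104  20 820] c [548.1 293.4] s [ 46.9 243.5] a 1.4 z [75.5 79.6 85.2]
z80 [177 219   8   7  45] c [412.4 105.7] s [16.8 14.8] a 87.4 z [72.6 75.7 78.2]
z80 [ 81 237  29  26 597] c [347.4 302.8] s [61.8 58.1] a 89.6 z [79.7 85.5 88.1]
zsat [432 144  17  74 477] c [ 517.  -530.3] s [183.6  13.6] a 3.4 z [61.8 75.5 88.2]
zsat [175 216  14  14 102] c [411.6 105. ] s [31.5 32. ] a 5.4 z [62.4 65.9 68.4]
zsat [
[... 840 characters left out ...]
41.2 43.8 48.3]
z44 [110 140  91  40 202] c [547.1 168.7] s [ 65.7 243.9] a 25.1 z [36.2 46.5 53.4]
z44 [251 142  65  31 184] c [ 606.2 -157.7] s [174.5  71.8] a 71.0 z [35.7 44.8 54.1]
z44 [427 147  17  72 304] c [ 519.  -530.9] s [188.3  16.5] a 4.2 z [36.  45.3 53.8]
z44 [ 61 176  45   3  74] c [528.1 360.7] s [  1.5 105. ] a 2.7 z [35.8 45.3 53.3]
z44 [360 177  49  25 656] c [ 502.1 -408.4] s [ 53.6 120.4] a 5.5 z [35.2 36.5 38.6]
z44 [261 180  65  10  83] c [ 510.6 -171.5] s [  1.1 165.7] a 8.2 z [35.9 44.4 54.3]
z44 [178 216  14  16  44] c [407.7  97.7] s [20.7 40. ] a 61.0 z [35.6 45.2 54.3]
z44 [105 235  13  29  84] c [349.7 280.2] s [68.3 25.8] a 5.8 z [36.5 45.6 54. ]
(384, 512, 3)
```

View pics/z1.png

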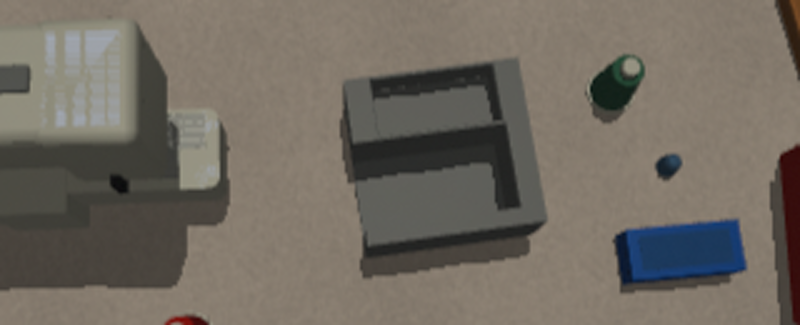

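View pics/z2.png

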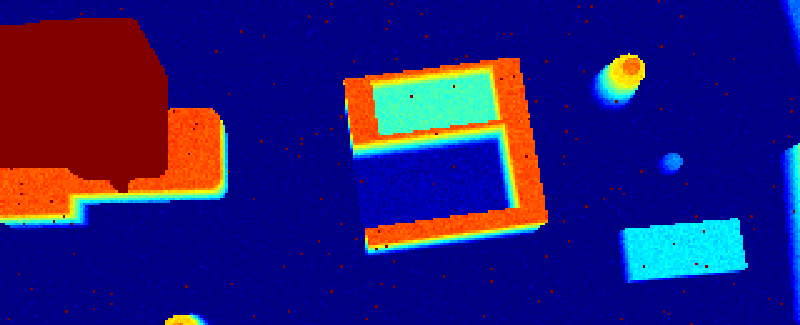

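```bash
cat > meas.py <<'E'
from look import *
zm=cv2.medianBlur(d['z_map'],3); F=f(d);E=d['extrinsics']
h,w=zm.shape;u,v=np.meshgrid(np.arange(w),np.arange(h))
K=np.stack([(u-d['cx'])/F,(v-d['cy'])/F,np.ones_like(zm)],-1)@E[:3,:3].T
Zs=E[2,3]+K[...,2]*zm
def onplane(uv,zw):
    return np.array([ray(d,a,b,zw)[:2]*1000 for a,b in uv])
def edge(mask,zw,sel,tag,ax):
    """sub-pixel-ish boundary: transitions along image rows/cols. ax='h' (edge runs horizontally in image)"""
def cont(mask,box):
    m=np.zeros_like(mask,np.uint8);x,y,ww,hh=box;m[y:y+hh,x:x+ww]=mask[y:y+hh,x:x+ww]
    c,_=cv2.findContours(cv2.resize(m,None,fx=4,fy=4,interpolation=cv2.INTER_NEAREST),cv2.RETR_EXTERNAL,cv2.CHAIN_APPROX_NONE)
    c=max(c,key=cv2.contourArea)[:,0,:].astype(float)
    return (c+.5)/4-.5
def fit(p,dirn):
    for _ in range(4):
        vx,vy,x0,y0=cv2.fitLine(p.astype(np.float32),cv2.DIST_HUBER,0,.01,.01).ravel()
        e=np.abs((p[:,0]-x0)*vy-(p[:,1]-y0)*vx); p=p[e<max(1.5,2.5*np.median(e))]
    if np.dot([vx,vy],dirn)<0: vx,vy=-vx,-vy
    return np.degrees(np.arctan2(vy,vx)),np.array([x0,y0]),len(p),e.mean()
E
python3 - <<'E'
from meas import *
def rect(mask,bx,zw,tag):
    q=onplane(cont(mask,bx),zw);c,s,a=cv2.minAreaRect(q.astype(np.float32));
    print(tag,np.round(c,1),np.round(s,1),round(a,2))
    a0=np.radians(a if a<45 else a-90);ex=np.array([np.cos(a0),np.sin(a0)]);ey=np.array([-ex[1],ex[0]])
    L=(q-c)@np.stack([ex,ey],1);hx,hy=np.abs(L).max(0)
    for nm,i,sg,hh,oth in(('+x',0,1,hx,hy),('-x',0,-1,hx,hy),('+y',1,1,hy,hx),('-y',1,-1,hy,hx)):
        k=(np.abs(L[:,i]-sg*hh)<6)&(np.abs(L[:,1-i])<oth-10)
        if k.sum()>15:
            an,p,n,e=fit(q[k],ey if i==0 else ex); print('  ',nm,'ang',round(an-(90 if i==0 else 0),2),'dist from c',round(float((p-c)@(ex if i==0 else ey)),1),n,round(e,2))
for t in(.070,.075):
    rect((Zs>t)&(Zs<.09),(240,105,95,95),.08,'box%g'%t)
for t in(.03,): rect((Zs>t)&(Zs<.05),(350,170,65,40),.036,'case')
# machine
m=(Zs>.073)&(Zs<.4)
c=cont(m,(0,90,210,140)); q=onplane(c,.08)
# nose edge and rear edges
cv=np.zeros((h,w,3),np.uint8);cv[m]=200
for nm,k in (('nose',(c[:,0]>193)&(c[:,1]>142)&(c[:,1]<160)),('arm -x',(c[:,0]>145)&(c[:,0]<190)&(c[:,1]>160)),('arm +x',(c[:,0]>178)&(c[:,0]<191)&(c[:,1]<140)),('bed face',(c[:,0]<145)&(c[:,0]>130)&(c[:,1]>168)&(c[:,1]<175)),('bed -x',(c[:,0]<130)&(c[:,0]>70)&(c[:,1]>165))):
    if k.sum()>8: print(nm,fit(q[k],(1,1)),q[k].min(0),q[k].max(0))
q=onplane(cont(Zs>.27,(0,90,210,70)),.285)
for nm,k in (('up -x',(q[:,0]<560)&(q[:,1]>130)&(q[:,1]<380)),('up +x',(q[:,0]>610)&(q[:,1]>130)&(q[:,1]<300))): print(nm,fit(q[k],(0,1)))
print(q.min(0),q.max(0))
E
```

```text
box0.07 [ 594.1 -154.5] [176.1 182.7] 8.23
   +x ang 8.25 dist from c 86.6 277 0.63
   -x ang 8.17 dist from c -86.4 287 0.61
   +y ang 8.05 dist from c 90.1 117 0.59
   -y ang 8.26 dist from c -89.6 269 0.61
box0.075 [ 594.6 -154.6] [175.2 182.4] 8.26
   +x ang 8.25 dist from c 86.1 276 0.64
   -x ang 8.33 dist from c -86.1 285 0.61
   +y ang 8.7 dist from c 89.8 108 0.59
   -y ang 8.26 dist from c -89.5 267 0.61
case [ 501.7 -407.4] [ 56.4 123.8] 5.63
   +x ang 5.54 dist from c 26.7 166 0.63
   -x ang 5.82 dist from c -26.8 170 0.65
   +y ang 7.39 dist from c 60.3 62 0.57
   -y ang 5.77 dist from c -60.3 61 0.58
nose (np.float32(1.7016046), array([583.397  ,  69.54801], dtype=float32), 72, np.float64(2.5491845246499947e-06)) [565.49126886  69.01608003] [611.06124134  70.36983941]
arm -x (np.float32(92.190094), array([549.7076 , 148.54129], dtype=float32), 183, np.float64(0.5258292981079434)) [548.30855478  87.03652494] [551.43473462 196.59277803]
arm +x (np.float32(90.418465), array([635.55615, 103.26894], dtype=float32), 52, np.float64(7.621840783759162e-06)) [635.43992045  87.34931008] [635.67244157 119.18152023]
bed face (np.float32(-4.821068), array([535.9267 , 216.48958], dtype=float32), 41, np.float64(0.8665474467657325)) [526.80851896 214.63981169] [543.80018837 228.89746652]
bed -x (np.float32(88.89037), array([526.6322 , 313.82025], dtype=float32), 220, np.float64(0.47016268769502356)) [525.23733715 232.42617278] [530.1992653 377.372108 ]
up -x (np.float32(92.07283), array([533.5881 , 268.55875], dtype=float32), 503, np.float64(0.5717869368509741))
up +x (np.float32(93.84555), array([634.4175, 187.4936], dtype=float32), 320, np.float64(0.6286827259690114))
[527.46640383  98.80978953] [638.42139783 416.32608659]
```

```bash
cat > plan.py <<'E'
from scipy.spatial.transform import Rotation as Ro
import numpy as np
from plant import r
def plan(*targets):
    s=r.get_state();p=s['tcp_pos']*1000;e=s['eef_rot'];Rm=Ro.from_euler('xyz',e,degrees=True)
    print('t',round(s['time_s'],2),'pos',p.round(1),'rot',e.round(2),'F',s['contact_force'].round(1),'w',round(s['gripper_width']*1000,1),'q',s['joints'].round(0))
    for (x,y,z,yaw) in targets:
        tw=-(yaw-e[2]); tw=(tw+180)%360-180
        Rn=Rm*Ro.from_euler('z',tw,degrees=True)
        d=Rn.inv().apply(np.array([x,y,z])-p); print('twist first %.1f then shift'%tw,d.round(1)); p=np.array([x,y,z]);Rm=Rn;e=[0,0,yaw]
E
python3 - <<'E'
from h import *
P=np.load('P.npy');k=(P[...,1]<-.5)&(P[...,0]>.38)&(P[...,0]<.65);print(np.percentile(P[k][:,2],[90,99,100]))
from plan import plan
plan((501.7,-407.4,227,-84.3),(501.7,-407.4,23,-84.3))
E
```

```text
[0.13392575 0.15342301 0.16386127]
t 0.2 pos [ 175.9 -651.4  226. ] rot [ 1.7994e+02 -1.0000e-02 -1.6489e+02] F [-0.3 -0.8  0.4] w 87.8 q [-58.  21.   1.  -0. -70. -17.]
twist first -80.6 then shift [-210.4 -348.4   -0.9]
twist first 0.0 then shift [ 2.00e-01 -1.00e-01  2.04e+02]
```

Emit:
step_arm([
  [[0,0,0],-10],
  [[0,0,0],-10],
  [[0,0,0],-10],
  [[0,0,0],-10],
  [[0,0,0],-10],
  [[0,0,0],-10],
  [[0,0,0],-10],
  [[0,0,0],-10.6],
  [[-26,-44,0],0],
  [[-26,-44,0],0],
  [[-26,-44,0],0],
  [[-26,-44,0],0],
  [[-26,-44,0],0],
  [[-27,-43,0],0],
  [[-27,-43,0],0],
  [[-26,-43,0],0],
  [[0,0,30],0],
  [[0,0,30],0],
  [[0,0,0],0],
], gripper=0)

```text
time_s: 2.58
tcp_pos: [0.501, -0.4069, 0.164]
eef_rot: [179.8, 0.2, -84.3]
contact_force: [-0.3, 0.5, 0.8]
gripper_width: 0.0878
```

```bash
python3 -c "
from plan import plan
plan((501.7,-407.4,23,-84.3))"
```

```text
t 2.58 pos [ 501.  -406.9  164. ] rot [ 1.7975e+02  1.7000e-01 -8.4290e+01] F [-0.3  0.5  0.8] w 87.8 q [-22.  20.  -8.  -0. -62.  28.]
twist first 0.0 then shift [  1.   -1.3 141. ]
```

Emit:
step_arm([
  [[0.5,-1,35],0],
  [[0,0,35],0],
  [[0,0,35],0],
  [[0,0,20],0],
  [[0,0,10],0],
  [[0,0,4],0],
  [[0,0,0],0],
  [[0,0,0],0],
])

```text
time_s: 3.58
tcp_pos: [0.504, -0.4086, 0.0286]
eef_rot: [-179.9, -0.0, -84.3]
contact_force: [-0.1, 0.5, -0.6]
gripper_width: 0.0877
```

```bash
python3 -c "
from h import *
from plan import plan
plan((501.7,-407.4,23,-84.3))
d=cap('top');cv2.imwrite('pics/a1.png',cv2.resize(cv2.cvtColor(d['img'],cv2.COLOR_RGB2BGR)[120:250,280:480],None,fx=4,fy=4))"
```

```text
t 3.58 pos [ 504.  -408.6   28.6] rot [-1.7992e+02 -5.0000e-02 -8.4280e+01] F [-0.1  0.5 -0.6] w 87.7 q [-22.  28. -16.   0. -46.  28.]
twist first 0.0 then shift [-1.5  2.1  5.6]
```

View pics/a1.png

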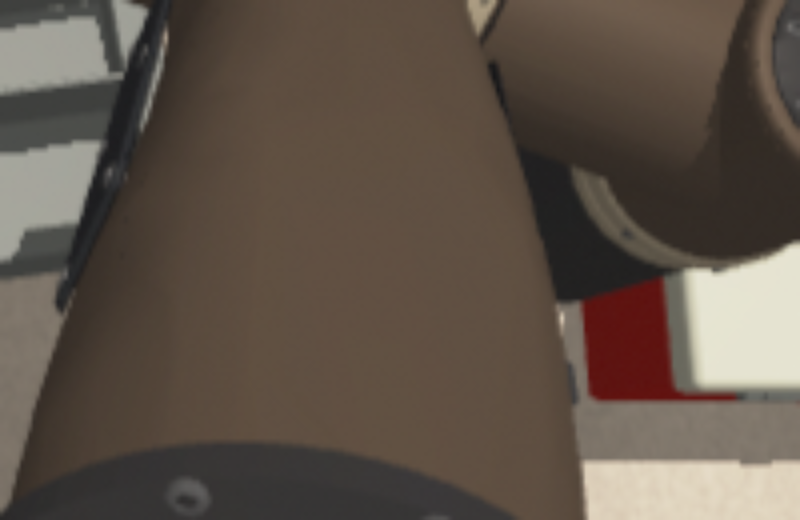

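Emit:
step_arm([
  [[-1.5,2,5.5],0],
  [[0,0,0],0],
  [[0,0,0],0],
])

```text
time_s: 4.0
tcp_pos: [0.5012, -0.407, 0.022]
eef_rot: [180.0, 0.0, -84.3]
contact_force: [-0.1, -0.4, -0.3]
gripper_width: 0.0877
```

Emit:
step_arm([
  [[0,0,0],0],
  [[0,0,0],0],
  [[0,0,0],0],
  [[0,0,0],0],
  [[0,0,0],0],
  [[0,0,0],0],
  [[0,0,0],0],
  [[0,0,0],0],
], gripper=1, grip_force=20)

```text
time_s: 5.0
tcp_pos: [0.5013, -0.407, 0.0221]
eef_rot: [-180.0, -0.0, -84.3]
contact_force: [0.5, -0.4, 0.6]
gripper_width: 0.0538
```

```bash
python3 -c "
from plan import plan
plan((646.4,-147.1,140,-81.75))"
```

```text
t 5.0 pos [ 501.3 -407.    22.1] rot [-180.     -0.    -84.28] F [ 0.5 -0.4  0.6] w 53.8 q [-22.  29. -16.   0. -45.  28.]
twist first -2.5 then shift [-236.4 -180.9 -117.9]
```

Emit:
step_arm([
  [[0,0,-10],0],
  [[0,0,-30],0],
  [[0,0,-40],0],
  [[0,0,-38],0],
  [[-24,-18,0],-2.5],
  [[-40,-31,0],0],
  [[-43,-33,0],0],
  [[-43,-33,0],0],
  [[-42,-32,0],0],
  [[-28,-22,0],0],
  [[-16,-12,0],0],
  [[0,0,0],0],
  [[0,0,0],0],
  [[0,0,0],0],
])

```text
time_s: 6.75
tcp_pos: [0.6473, -0.1493, 0.1402]
eef_rot: [180.0, -0.0, -81.9]
contact_force: [0.2, -0.4, -1.5]
gripper_width: 0.0539
```

```bash
python3 -c "
from h import *
from plan import plan
plan((646.4,-147.1,140,-81.75))
for n in('top','side'):
  d=cap(n,'b'+n)
c=cv2.imread('pics/bside.png')[120:260,150:350];cv2.imwrite('pics/bs.png',cv2.resize(c,None,fx=4,fy=4))
"
```

```text
t 6.75 pos [ 647.3 -149.3  140.2] rot [179.99  -0.   -81.86] F [ 0.2 -0.4 -1.5] w 53.9 q [  4.  23.  -7.   0. -60.   4.]
twist first -0.1 then shift [-2.3  0.5  0.2]
```

View pics/bs.png

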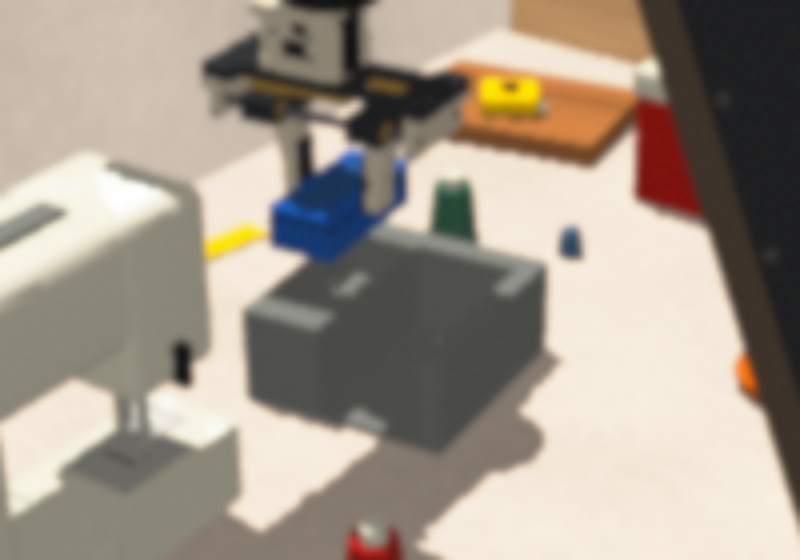

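View pics/btop.png

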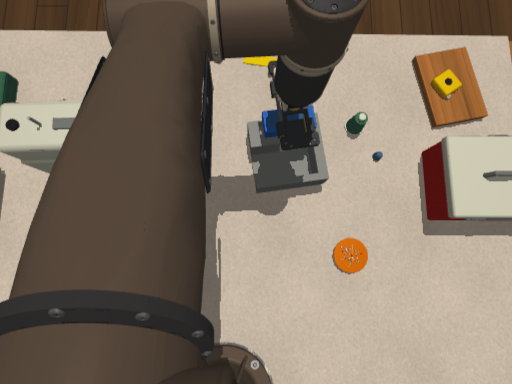

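```bash
python3 -c "
from h import *
for n in('side','top'):
  d=cap(n);P=pts(d);hsv=cv2.cvtColor(d['img'],cv2.COLOR_RGB2HSV).astype(int);ok=d['z_map']>0
  reg=(P[...,0]>.48)&(P[...,0]<.75)&(P[...,1]>-.3)&(P[...,1]<0)&ok
  b=reg&(hsv[...,0]>100)&(hsv[...,0]<130)&(hsv[...,1]>120)
  bt=b&(P[...,2]>.143); 
  for t,m in(('casetop',bt),('caseall',b),('boxtop',reg&(P[...,2]>.074)&(P[...,2]<.086)&(hsv[...,1]<90))):
    q=P[m]*1000;print(n,t,m.sum(),'z',np.percentile(q[:,2],[2,50,98]).round(1));print(np.array(cv2.minAreaRect(q[:,:2].astype(np.float32))[0]).round(1),cv2.minAreaRect(q[:,:2].astype(np.float32))[1:])
"
```

```text
side casetop 245 z [143.9 153.9 157.7]
[ 643.6 -143.7] ((52.54478454589844, 112.99209594726562), 9.62731647491455)
side caseall 416 z [119.3 149.1 157.5]
[ 642.8 -150.6] ((57.02528381347656, 133.4110107421875), 12.949043273925781)
side boxtop 644 z [74.6 79.7 83.8]
[ 593.3 -153.6] ((177.7099151611328, 188.91091918945312), 8.846673965454102)
top casetop 489 z [149.3 153.8 231.3]
[ 634.3 -152. ] ((76.35716247558594, 119.10448455810547), 7.84635066986084)
top caseall 553 z [121.7 153.6 231.1]
[ 634.3 -152. ] ((76.35716247558594, 119.13042449951172), 7.84635066986084)
top boxtop 1211 z [75.9 79.6 82.9]
[ 594.9 -154.3] ((172.4874267578125, 180.07615661621094), 8.178105354309082)
```

Emit:
step_arm([
  [[-2.3,0.5,0],-0.1],
  [[0,0,14],0],
  [[0,0,10],0],
  [[0,0,10],0],
  [[0,0,0],0],
  [[0,0,0],0],
])

```text
time_s: 7.7
tcp_pos: [0.6472, -0.1461, 0.1062]
eef_rot: [-180.0, -0.0, -81.7]
contact_force: [-0.4, 0.2, -0.9]
gripper_width: 0.0538
```

```bash
python3 -c "
from plan import plan
plan((646.4,-147.1,106,-81.75))"
```

```text
t 7.7 pos [ 647.2 -146.1  106.2] rot [-1.7999e+02 -1.0000e-02 -8.1680e+01] F [-0.4  0.2 -0.9] w 53.8 q [  4.  25. -10.   0. -56.   4.]
twist first 0.1 then shift [0.9 0.9 0.2]
```

Emit:
step_arm([
  [[0.5,1,0],0],
  [[0,0,4],0],
  [[0,0,4],0],
  [[0,0,4],0],
  [[0,0,0],0],
])

```text
time_s: 8.32
tcp_pos: [0.6458, -0.1467, 0.0935]
eef_rot: [179.9, 0.0, -81.7]
contact_force: [0.1, 0.0, -1.7]
gripper_width: 0.0537
```

Emit:
step_arm([
  [[0,0,3],0],
  [[0,0,3],0],
  [[0,0,3],0],
  [[0,0,1.5],0],
  [[0,0,0],0],
  [[0,0,0],0],
])

```text
time_s: 9.07
tcp_pos: [0.6462, -0.1467, 0.0837]
eef_rot: [-180.0, -0.0, -81.7]
contact_force: [-0.4, -0.1, -0.9]
gripper_width: 0.0537
```

Emit:
step_arm([
  [[0,0,0],0],
  [[0,0,0],0],
  [[0,0,0],0],
  [[0,0,0],0],
  [[0,0,-40],0],
  [[0,0,-40],0],
  [[0,0,-20],0],
  [[0,0,0],0],
], gripper=0)

```text
time_s: 10.07
tcp_pos: [0.6471, -0.1467, 0.1857]
eef_rot: [-179.8, -0.0, -81.7]
contact_force: [-0.4, 0.5, -0.8]
gripper_width: 0.0874
```

```bash
cat > chk.py <<'E'
from h import *
from plan import plan
import sys
for n in('side','top'):
  d=cap(n,sys.argv[1]+n);P=pts(d);hsv=cv2.cvtColor(d['img'],cv2.COLOR_RGB2HSV).astype(int);ok=d['z_map']>0
  reg=(P[...,0]>.48)&(P[...,0]<.75)&(P[...,1]>-.3)&(P[...,1]<.3)&ok
  b=reg&(hsv[...,0]>100)&(hsv[...,0]<130)&(hsv[...,1]>120)&(P[...,2]<.14)
  for t,m in(('case',b),('boxtop',reg&(P[...,2]>.074)&(P[...,2]<.086)&(hsv[...,1]<90))):
    if m.sum()<5: continue
    q=P[m]*1000;R=cv2.minAreaRect(q[:,:2].astype(np.float32));print(n,t,m.sum(),'z',np.percentile(q[:,2],[2,25,50,75,98]).round(1),np.round(R[0],1),np.round(R[1],1),round(R[2],2))
c=cv2.imread(f'pics/{sys.argv[1]}side.png')[120:260,100:300];cv2.imwrite(f'pics/{sys.argv[1]}s.png',cv2.resize(c,None,fx=4,fy=4))
E
python3 chk.py c; python3 -c "
from plan import plan
plan((646.4,-147.1,106,-81.75))"
```

```text
side case 297 z [77.  79.4 80.5 81.5 84. ] [ 640.2 -144.7] [ 53.8 121. ] 8.79
side boxtop 1999 z [74.8 78.8 80.1 81.4 83.6] [566.9  25.6] [176.6 553.5] 8.34
top case 409 z [60.  78.5 79.6 80.7 82.6] [ 644.4 -146.6] [ 56.5 116.4] 8.25
top boxtop 1258 z [75.5 78.5 79.6 80.6 82.4] [ 594.9 -154.7] [172.7 180.6] 8.28
t 10.18 pos [ 645.7 -146.6  183. ] rot [ 1.7998e+02  2.0000e-02 -8.1700e+01] F [-1.   0.9 -0.4] w 87.3 q [  4.  21.  -4.  -0. -65.   4.]
twist first 0.1 then shift [ 0.7 -0.7 77. ]
```

View pics/cs.png

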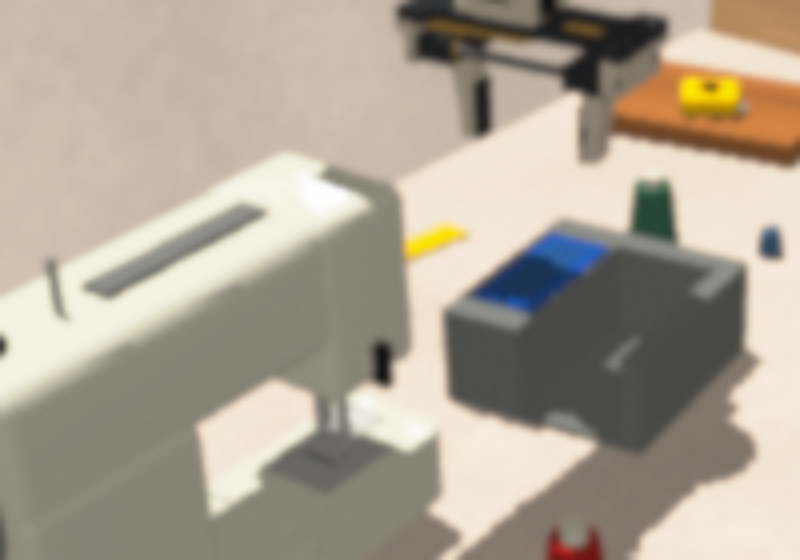

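View pics/cside.png

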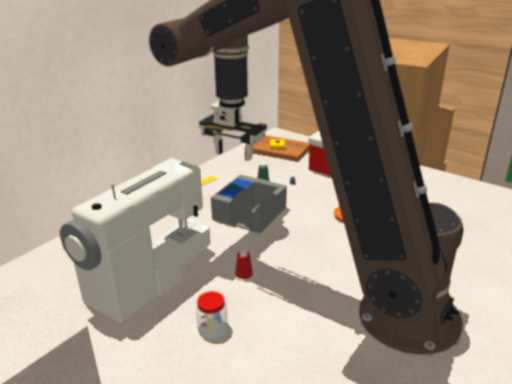

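View pics/ctop.png

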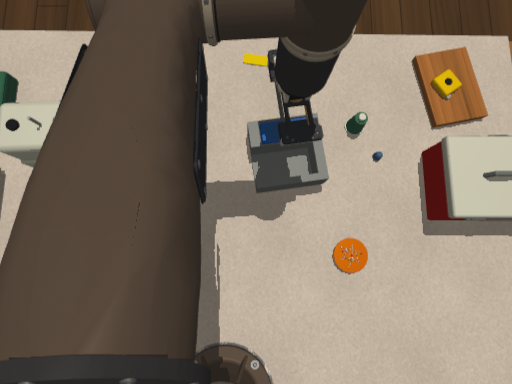

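```bash
python3 -c "
from plan import plan
plan((603.9,-232.1,183,-171.75),(603.9,-232.1,45,-171.75))
from h import *
for n in('side','top'):
  d=cap(n);P=pts(d);m=(P[...,2]>.25)&(d['z_map']>0)&(P[...,0]>.0)
  q=P[m]
  for a in np.arange(0,.9,.1):
    k=q[(q[:,0]>a)&(q[:,0]<a+.1)]
    if len(k)>20: print(n,a.round(1),len(k),'y',k[:,1].min().round(2),k[:,1].max().round(2),'z',k[:,2].min().round(2),k[:,2].max().round(2))
"
```

```text
t 10.18 pos [ 645.7 -146.6  183. ] rot [ 1.7998e+02  2.0000e-02 -8.1700e+01] F [-1.   0.9 -0.4] w 87.3 q [  4.  21.  -4.  -0. -65.   4.]
twist first 90.1 then shift [ 53.6 -78.7  -0. ]
twist first 0.0 then shift [-1.00e-01 -1.00e-01  1.38e+02]
side 0.0 12305 y -0.95 0.19 z 0.25 0.7
side 0.1 8701 y -1.05 0.2 z 0.25 0.71
side 0.2 724 y 0.19 0.2 z 0.59 0.7
side 0.3 1146 y -2.22 0.08 z 0.25 0.68
side 0.4 2239 y -2.23 0.09 z 0.25 0.67
side 0.5 6887 y -2.23 0.45 z 0.25 0.66
side 0.6 5211 y -2.23 0.45 z 0.25 0.61
side 0.7 757 y -2.23 -0.09 z 0.25 0.4
side 0.8 426 y -2.24 -1.62 z 0.25 0.4
top 0.2 1392 y -0.04 0.01 z 0.71 0.78
top 0.3 41169 y -0.03 0.07 z 0.65 0.79
top 0.4 16042 y -0.03 0.09 z 0.6 0.73
top 0.5 13401 y -0.2 0.42 z 0.25 0.68
top 0.6 6538 y -0.2 0.42 z 0.25 0.61
top 0.7 153 y -0.11 -0.09 z 0.25 0.29
```

Emit:
step_arm([
  [[0,0,0],10],
  [[0,0,0],10],
  [[0,0,0],10],
  [[0,0,0],10],
  [[0,0,0],10],
  [[0,0,0],10],
  [[0,0,0],10],
  [[0,0,0],10],
  [[0,0,0],10],
  [[18,-26,0],0],
  [[18,-26,0],0],
  [[18,-27,0],0],
  [[0,0,30],0],
  [[0,0,30],0],
  [[0,0,10],0],
  [[0,0,0],0],
  [[0,0,0],0],
])

```text
time_s: 12.4
tcp_pos: [0.6049, -0.2327, 0.1146]
eef_rot: [-180.0, 0.1, -171.7]
contact_force: [0.5, 0.4, 0.3]
gripper_width: 0.0876
```

```bash
python3 chk.py d; python3 -c "
from plan import plan
plan((603.9,-232.1,45,-171.75))"
```

```text
side case 308 z [76.9 79.3 80.7 81.7 83.7] [ 639.2 -144.3] [ 58.8 119.9] 7.14
side boxtop 1991 z [74.8 78.8 80.1 81.3 83.7] [567.4  26.2] [178.7 551.3] 8.24
top case 259 z [75.3 78.6 79.6 80.5 82.7] [ 646.5 -154.9] [ 54.5 105.9] 7.76
top boxtop 1522 z [75.5 78.5 79.5 80.5 82.7] [568.3  27.4] [172.5 548.6] 8.32
t 12.5 pos [ 604.8 -232.7  114.8] rot [-1.7997e+02  1.0000e-01 -1.7167e+02] F [-0.6  0.3 -0.1] w 87.4 q [ -4.  23. -11.   0. -56. -78.]
twist first 0.1 then shift [ 1.   0.7 69.8]
```

View pics/ds.png

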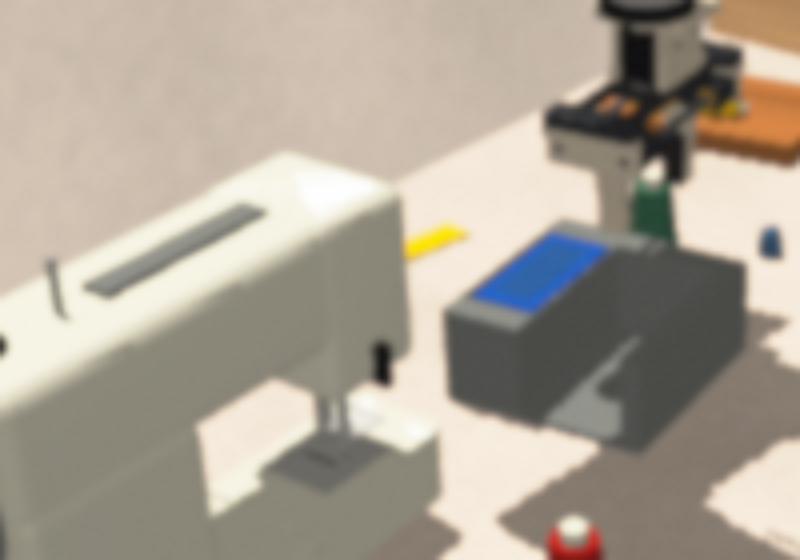

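Emit:
step_arm([
  [[0.5,0.5,20],0.1],
  [[0,0,20],0],
  [[0,0,15],0],
  [[0,0,10],0],
  [[0,0,5],0],
  [[0,0,0],0],
  [[0,0,0],0],
])

```text
time_s: 13.38
tcp_pos: [0.6039, -0.2323, 0.0442]
eef_rot: [-180.0, 0.1, -171.8]
contact_force: [0.3, -0.2, -0.8]
gripper_width: 0.0877
```

Emit:
step_arm([
  [[0,0,0],0],
  [[0,0,0],0],
  [[0,0,0],0],
  [[0,0,0],0],
  [[0,0,0],0],
  [[0,0,0],0],
  [[0,0,0],0],
  [[0,0,0],0],
  [[0,0,0],0],
  [[0,0,0],0],
], gripper=1, grip_force=45)

```text
time_s: 14.62
tcp_pos: [0.6034, -0.2322, 0.0435]
eef_rot: [180.0, -0.0, -171.8]
contact_force: [0.3, 0.1, 0.1]
gripper_width: 0.0238
```

```bash
cat > m2.py <<'E'
from meas import *
def boxfit(bx):
    mask=(Zs>.073)&(Zs<.09)
    q=onplane(cont(mask,bx),.08);c,s,a=cv2.minAreaRect(q.astype(np.float32));print('box',np.round(c,1),np.round(s,1),round(a,2))
E
python3 chk.py e; python3 -c "
from plan import plan
plan((603.9,-232.1,45,-171.75))"
```

```text
side case 262 z [76.7 79.  80.3 81.4 83.8] [ 639.4 -139.6] [ 57.7 109.5] 7.38
side boxtop 1885 z [74.8 78.8 80.1 81.3 83.5] [567.8  18.9] [178.3 566.2] 8.65
top case 442 z [76.  78.7 79.7 80.7 83.4] [ 643.2 -154.7] [ 60.  107.5] 7.88
top boxtop 1444 z [75.5 78.5 79.6 80.6 82.8] [569.7  22.3] [173.  560.6] 8.21
t 14.72 pos [ 603.4 -232.2   43.5] rot [ 1.8000e+02 -1.0000e-02 -1.7179e+02] F [ 0.4  0.9 -0. ] w 23.8 q [ -4.  27. -15.  -0. -48. -78.]
twist first -0.0 then shift [-0.5  0.  -1.5]
```

View pics/etop.png

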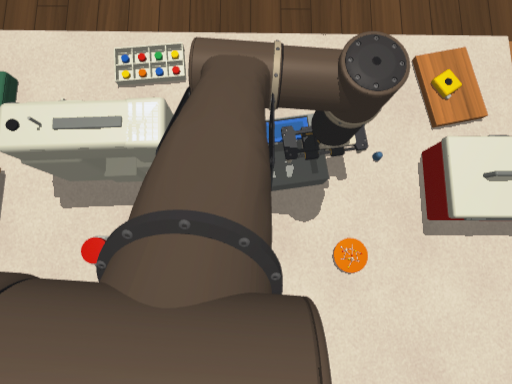

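```bash
cat > side.py <<'E'
from h import *
d=cap('side');P=pts(d);ok=d['z_map']>0
O=np.array([613.6,220.7]);th=np.radians(2.1);ex=np.array([np.cos(th),np.sin(th)]);ey=np.array([-ex[1],ex[0]])
Q=P*1000;M=np.stack([(Q[...,:2]-O)@ex,(Q[...,:2]-O)@ey,Q[...,2]],-1)
def plane(m,ax,tag):
    q=M[m]
    if len(q)<20: print(tag,len(q));return
    o=[i for i in range(3) if i!=ax]
    for _ in range(4):
        A=np.c_[q[:,o],np.ones(len(q))];c,*_=np.linalg.lstsq(A,q[:,ax],rcond=None);e=q[:,ax]-A@c;q=q[np.abs(e)<max(2,2.5*e.std())]
    print(tag,len(q),'slopes deg',np.degrees(c[:2]).round(2),'value at mean',q[:,ax].mean().round(2),'mean',q.mean(0).round(0),'rms',e.std().round(2))
X,Y,Z=M[...,0],M[...,1],M[...,2]
plane(ok&(abs(X+66)<10)&(Y>-140)&(Y<-8)&(Z>30)&(Z<74),0,'arm -x face (-66)')
plane(ok&(abs(X+86)<10)&(Y>8)&(Y<70)&(Z>8)&(Z<74),0,'bed -x face (-86)')
plane(ok&(abs(X+86)<14)&(Y>8)&(Y<195)&(Z>8)&(Z<190),0,'-x face all')
plane(ok&(abs(X+75)<12)&(Y>-100)&(Y<200)&(Z>205)&(Z<270),0,'upper arm -x (-75)')
plane(ok&(abs(Z-80)<6)&(Y>-145)&(Y<-120)&(abs(X+25)<36),2,'arm top')
E
python3 side.py
```

```text
arm -x face (-66) 431 slopes deg [-0.32  0.18] value at mean -65.99 mean [-66. -77.  52.] rms 1.52
bed -x face (-86) 397 slopes deg [-0.26  0.1 ] value at mean -86.64 mean [-87.  39.  42.] rms 1.44
-x face all 3135 slopes deg [1.42 0.54] value at mean -81.99 mean [-82. 122.  93.] rms 1.98
upper arm -x (-75) 2457 slopes deg [0.05 0.03] value at mean -75.85 mean [-76.  65. 238.] rms 1.51
arm top 114 slopes deg [0.47 1.98] value at mean 80.62 mean [ -26. -133.   81.] rms 1.65
```

```bash
python3 -c "
from plan import plan
plan((625.3,-175.3,43.5,-177.9),(619.2,-7.4,43.5,-177.9))"
```

```text
t 14.78 pos [ 603.5 -232.2   43.5] rot [ 180.     -0.   -171.79] F [-0.1  0.6  0.7] w 24.0 q [ -4.  27. -15.  -0. -48. -78.]
twist first 6.1 then shift [-23.9  56.    0. ]
twist first 0.0 then shift [-1.00e-01  1.68e+02  0.00e+00]
```

Emit:
step_arm([
  [[-1,3,0],0.4],
  [[-2,5,0],0.6],
  [[-3,7,0],0.8],
  [[-3,7,0],0.8],
  [[-3,7,0],0.8],
  [[-3,7,0],0.8],
  [[-3,7,0],0.8],
  [[-3,6,0],0.6],
  [[-2,5,0],0.5],
  [[-1,2,0],0],
  [[0,0,0],0],
  [[0,0,0],0],
])

```text
time_s: 16.27
tcp_pos: [0.6224, -0.174, 0.0436]
eef_rot: [180.0, 0.0, -177.9]
contact_force: [0.5, 2.5, -1.3]
gripper_width: 0.0238
```

```bash
python3 chk.py g; python3 -c "
from plan import plan
plan((625.3,-175.3,43.5,-177.9),(619.2,-7.4,43.5,-177.9))"; cat > bs.py <<'E'
# box pose in machine coordinates from side view faces
from side import *
g=cv2.cvtColor(d['img'],cv2.COLOR_RGB2HSV).astype(int)
E

```

```text
side case 244 z [77.  79.3 80.5 81.5 83.6] [668.  -78.5] [58.8 93.2] 1.46
side boxtop 1839 z [74.8 78.9 80.2 81.4 83.6] [611.   51.3] [176.4 505.4] 3.58
top case 585 z [73.1 78.6 79.6 80.7 83.4] [673.4 -90. ] [ 54.4 111.2] 1.7
top boxtop 986 z [74.9 78.3 79.4 80.4 82.7] [616.7  51.1] [173.3 489.9] 2.14
t 16.38 pos [ 622.4 -174.1   43.5] rot [ 1.7998e+02  2.0000e-02 -1.7789e+02] F [ 0.5  2.4 -0.8] w 23.6 q [  2.  27. -15.  -0. -48. -89.]
twist first 0.0 then shift [-2.9 -1.3  0. ]
twist first 0.0 then shift [-1.00e-01  1.68e+02  0.00e+00]
```

View pics/gs.png

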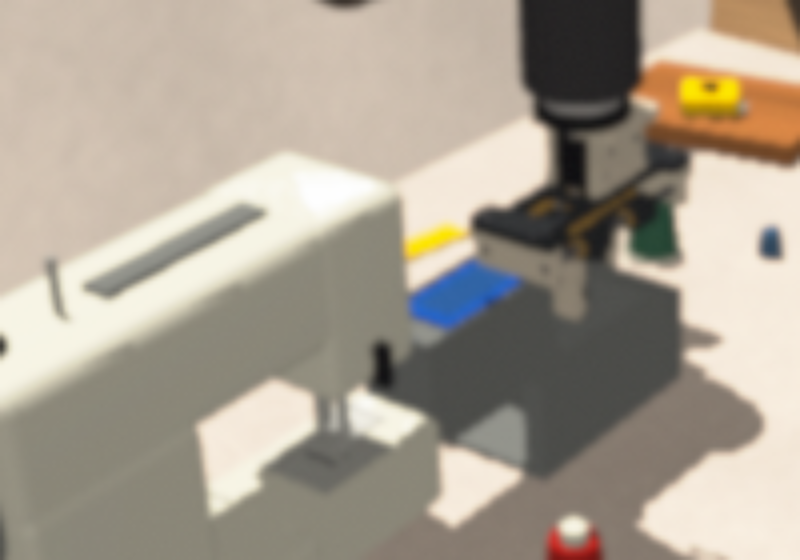

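View pics/gtop.png

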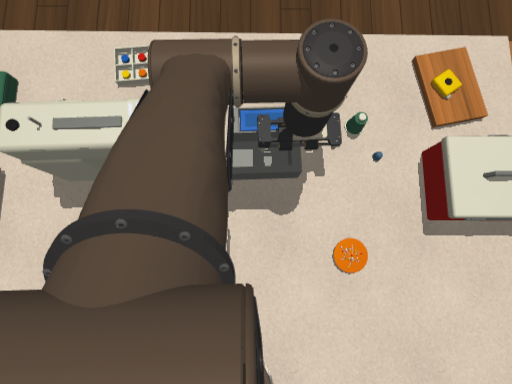

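Emit:
step_arm([
  [[-2.5,10,0],0],
  [[0,10,0],0],
  [[0,10,0],0],
  [[0,4,0],0],
  [[0,0,0],0],
  [[0,0,0],0],
])

```text
time_s: 17.12
tcp_pos: [0.6235, -0.1399, 0.0435]
eef_rot: [180.0, 0.0, -177.9]
contact_force: [0.0, 1.4, -1.5]
gripper_width: 0.0238
```

```bash
cat > bs.py <<'E'
from side import *
from plan import plan
plan((619.2,-7.4,43.5,-177.9))
s=r.get_state();t=(s['tcp_pos'][:2]*1000-O);print('tcp in machine',(t@ex).round(1),(t@ey).round(1))
y0=t@ey
plane(ok&(abs(X+86)<12)&(Y>y0-5)&(Y<y0+160)&(Y<-8)&(Z>8)&(Z<74),0,'box -x face (-86)')
plane(ok&(abs(X-52.5)<35)&(Y>y0+5)&(Y<y0+165)&(abs(Z-80)<8)&(Y<-2),2,'box limb top')
E
python3 bs.py
```

```text
arm -x face (-66) 423 slopes deg [-0.28  0.43] value at mean -66.05 mean [-66. -75.  53.] rms 1.34
bed -x face (-86) 387 slopes deg [-0.05  0.1 ] value at mean -86.71 mean [-87.  40.  42.] rms 1.41
-x face all 3109 slopes deg [1.44 0.54] value at mean -82.01 mean [-82. 123.  93.] rms 1.97
upper arm -x (-75) 2429 slopes deg [0.03 0.1 ] value at mean -75.88 mean [-76.  65. 238.] rms 1.47
arm top 106 slopes deg [1.05 1.33] value at mean 80.88 mean [ -28. -133.   81.] rms 1.55
t 17.18 pos [ 623.5 -140.1   43.5] rot [ 179.99    0.   -177.88] F [-0.7  1.9 -1.9] w 23.7 q [  5.  27. -16.  -0. -47. -93.]
twist first 0.0 then shift [-6.000e-01  1.327e+02  1.000e-01]
tcp in machine -3.3 -360.9
box -x face (-86) 614 slopes deg [-0.22 -0.48] value at mean -87.72 mean [ -88. -280.   41.] rms 1.41
box limb top 229 slopes deg [0.13 0.04] value at mean 80.11 mean [  44. -279.   80.] rms 1.63
```

Emit:
step_arm([
  [[-0.9,6,0],0],
  [[0,10,0],0],
  [[0,10,0],0],
  [[0,6,0],0],
  [[0,0,0],0],
  [[0,0,0],0],
])

```text
time_s: 17.92
tcp_pos: [0.6232, -0.1079, 0.0436]
eef_rot: [180.0, 0.0, -177.9]
contact_force: [-0.6, 1.7, -2.1]
gripper_width: 0.024
```

```bash
python3 bs.py | tail -4; python3 chk.py h >/dev/null
```

```text
twist first 0.0 then shift [3.000e-01 1.007e+02 1.000e-01]
tcp in machine -2.4 -328.9
box -x face (-86) 651 slopes deg [-0.17  0.13] value at mean -86.91 mean [ -87. -249.   42.] rms 1.51
box limb top 148 slopes deg [4.26 0.02] value at mean 79.23 mean [  35. -255.   79.] rms 2.46
```

View pics/hs.png

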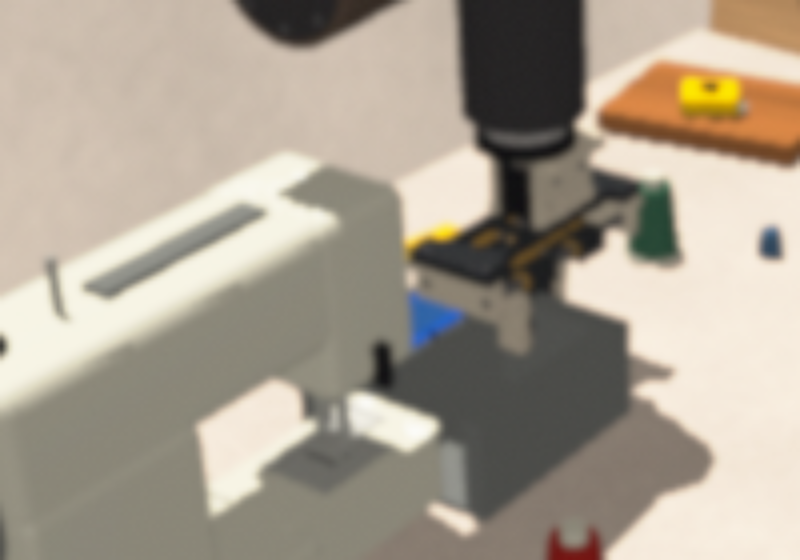

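Emit:
step_arm([
  [[0,5,0],0],
  [[0,5,0],0],
  [[0,5,0],0],
  [[0,5,0],0],
  [[0,5,0],0],
  [[0,5,0],0],
  [[0,0,0],0],
])

```text
time_s: 18.95
tcp_pos: [0.6221, -0.0776, 0.0435]
eef_rot: [180.0, 0.0, -177.9]
contact_force: [-0.1, -0.1, -2.6]
gripper_width: 0.024
```

```bash
python3 bs.py | tail -5
```

```text
t 19.0 pos [622.1 -77.7  43.5] rot [ 1.7998e+02  1.0000e-02 -1.7785e+02] F [-0.5  0.7 -3.1] w 23.9 q [ 11.  26. -18.  -0. -46. -99.]
twist first 0.0 then shift [ 0.3 70.4  0.1]
tcp in machine -2.4 -298.5
box -x face (-86) 680 slopes deg [-0.18  0.11] value at mean -86.94 mean [ -87. -217.   41.] rms 1.52
box limb top 58 slopes deg [10.09 -1.48] value at mean 78.31 mean [  24. -230.   78.] rms 2.62
```

Emit:
step_arm([
  [[0,6,0],0],
  [[0,6,0],0],
  [[0,6,0],0],
  [[0,6,0],0],
  [[0,6,0],0],
  [[0,0,0],0],
])

```text
time_s: 19.75
tcp_pos: [0.621, -0.0475, 0.0435]
eef_rot: [180.0, 0.0, -177.8]
contact_force: [-0.1, 0.3, -2.7]
gripper_width: 0.0235
```

Emit:
step_arm([
  [[0,6,0],0],
  [[0,6,0],0],
  [[0,6,0],0],
  [[0,6,0],0],
  [[0,6,0],0],
  [[0,4,0],0],
  [[0,0,0],0],
])

```text
time_s: 20.62
tcp_pos: [0.6198, -0.0137, 0.0435]
eef_rot: [180.0, 0.0, -177.9]
contact_force: [-0.4, 0.3, -2.5]
gripper_width: 0.0237
```

```bash
python3 bs.py | tail -5; python3 chk.py i >/dev/null
```

```text
t 20.68 pos [619.8 -13.9  43.5] rot [ 1.7999e+02  1.0000e-02 -1.7786e+02] F [-0.2  0.9 -3.1] w 23.8 q [  17.   25.  -19.   -0.  -46. -105.]
twist first 0.0 then shift [0.3 6.5 0. ]
tcp in machine -2.4 -234.7
box -x face (-86) 740 slopes deg [-0.09 -0.21] value at mean -86.86 mean [ -87. -153.   41.] rms 1.53
box limb top 206 slopes deg [-0.49 -0.24] value at mean 80.15 mean [ 49. -97.  80.] rms 1.5
```

View pics/is.png

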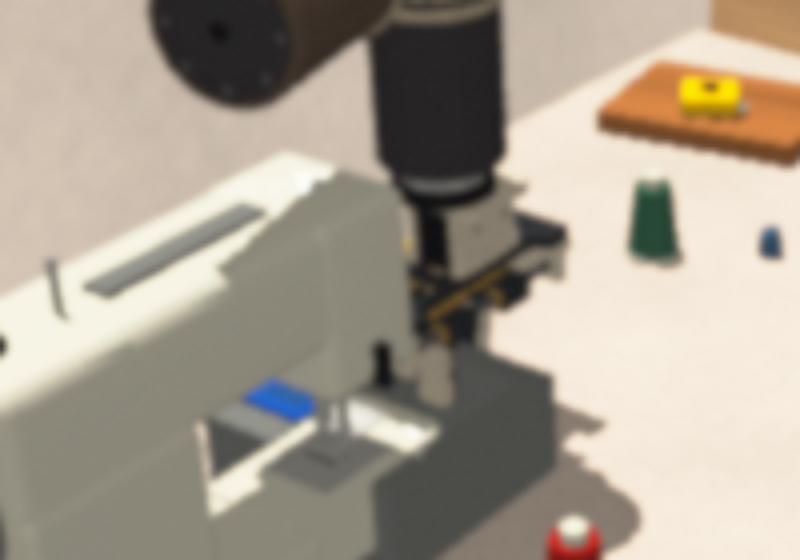

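```bash
python3 -c "
from side import *
hsv=cv2.cvtColor(d['img'],cv2.COLOR_RGB2HSV).astype(int)
m=ok&(P[...,1]<.6)&(P[...,0]>.35)&(hsv[...,2]<110)&(P[...,1]>-.3)&(Z>200)
for a in range(-300,100,25):
  k=m&(Y>a)&(Y<a+25)
  if k.sum()>10: print(a,k.sum(),np.percentile(Z[k],[1,10,50,99]).round(0),np.percentile(X[k],[1,99]).round(0))
"
```

```text
arm -x face (-66) 208 slopes deg [-0.5   0.09] value at mean -66.46 mean [-66. -43.  53.] rms 1.55
bed -x face (-86) 382 slopes deg [-0.35  0.02] value at mean -86.68 mean [-87.  40.  41.] rms 1.38
-x face all 3127 slopes deg [1.44 0.5 ] value at mean -81.99 mean [-82. 123.  93.] rms 2.01
upper arm -x (-75) 2449 slopes deg [0.05 0.02] value at mean -75.87 mean [-76.  65. 238.] rms 1.45
arm top 110 slopes deg [1.28 2.15] value at mean 80.59 mean [ -29. -132.   81.] rms 1.34
-275 59 [210. 220. 317. 417.] [-50. -28.]
-250 404 [211. 225. 317. 415.] [-54. -32.]
-225 672 [207. 220. 298. 411.] [-54.  10.]
-200 703 [216. 248. 300. 412.] [-61.  19.]
-175 28 [388. 393. 405. 413.] [-70. -54.]
-150 18 [394. 397. 405. 414.] [-78. -66.]
-125 59 [217. 380. 403. 558.] [-264.  -59.]
-100 104 [390. 399. 523. 558.] [-265.  -80.]
-75 1126 [401. 491. 568. 678.] [-266.  -92.]
-50 2753 [410. 472. 559. 635.] [-259. -101.]
-25 1094 [399. 438. 482. 548.] [-174.  -72.]
0 1161 [378. 391. 426. 468.] [-113.  -30.]
25 68 [395. 406. 423. 446.] [-54. -27.]
```

Emit:
step_arm([
  [[0,0,0],0],
  [[0,0,0],0],
  [[0,0,0],0],
  [[0,0,0],0],
], gripper=0.43)

```text
time_s: 21.32
tcp_pos: [0.6198, -0.0144, 0.0437]
eef_rot: [180.0, 0.0, -177.9]
contact_force: [0.2, -0.6, 0.2]
gripper_width: 0.0494
```

Emit:
step_arm([
  [[0,0,-20],0],
  [[0,0,-25],0],
  [[0,0,-25],0],
  [[0,-25,0],0],
  [[0,-25,0],0],
  [[0,-25,0],0],
  [[0,0,0],-10],
  [[0,0,0],-10],
  [[0,0,0],-10],
  [[0,0,0],-10],
  [[0,0,0],-10],
  [[0,0,0],-10],
  [[0,0,0],-10],
  [[0,0,0],-10],
  [[0,0,0],-10],
  [[0,0,0],0],
])

```text
time_s: 23.32
tcp_pos: [0.6225, -0.0892, 0.1136]
eef_rot: [-180.0, -0.0, -88.0]
contact_force: [0.5, -1.1, -0.0]
gripper_width: 0.0499
```

```bash
python3 bs.py | tail -5; cat > pm.py <<'E'
import sys
from plan import plan
import numpy as np
a=np.radians(2.1)
T=[]
v=list(map(float,sys.argv[1:]))
for i in range(0,len(v),3):
    x,y,z=v[i:i+3]; T.append((613.3+x*np.cos(a)-y*np.sin(a),220.7+x*np.sin(a)+y*np.cos(a),z,-87.9))
plan(*T)
E
python3 pm.py 0 -300 115 0 -300 30
```

```text
t 23.38 pos [622.5 -89.3 113.6] rot [-180.      0.    -88.11] F [ 1.2 -0.  -1. ] w 50.0 q [ 10.  21. -14.  -0. -55.  -8.]
twist first 89.8 then shift [ 0.3 81.9 70.1]
tcp in machine -2.5 -310.1
box -x face (-86) 414 slopes deg [-0.18  0.01] value at mean -86.82 mean [ -87. -198.   41.] rms 1.49
box limb top 40 slopes deg [ 0.65 -4.31] value at mean 78.8 mean [  24. -222.   79.] rms 2.33
t 23.38 pos [622.5 -89.3 113.6] rot [-180.      0.    -88.11] F [ 1.2 -0.  -1. ] w 50.0 q [ 10.  21. -14.  -0. -55.  -8.]
twist first -0.2 then shift [-10.1  -2.2  -1.4]
twist first 0.0 then shift [ 0.  0. 85.]
```

Emit:
step_arm([
  [[0,-2,20],-0.2],
  [[0,0,25],0],
  [[0,0,25],0],
  [[0,0,10],0],
  [[-15,0,4],0],
  [[-15,0,0],0],
  [[-10,0,0],0],
  [[0,0,0],0],
], gripper=0)

```text
time_s: 24.38
tcp_pos: [0.6233, -0.048, 0.0304]
eef_rot: [-179.9, 0.0, -87.6]
contact_force: [-0.2, 0.0, 0.4]
gripper_width: 0.0876
```

```bash
python3 pm.py 0 -190 30; python3 bs.py|tail -2; python3 chk.py j >/dev/null
```

```text
t 24.38 pos [623.3 -48.   30.4] rot [-1.7993e+02  1.0000e-02 -8.7600e+01] F [-0.2  0.   0.4] w 87.6 q [ 13.  26. -19.   0. -45. -11.]
twist first 0.3 then shift [-78.8   0.1   0.4]
box -x face (-86) 609 slopes deg [-0.25  0.04] value at mean -86.9 mean [ -87. -176.   42.] rms 1.6
box limb top 130 slopes deg [ 2.98 -0.23] value at mean 79.93 mean [  43. -165.   80.] rms 1.93
```

View pics/js.png

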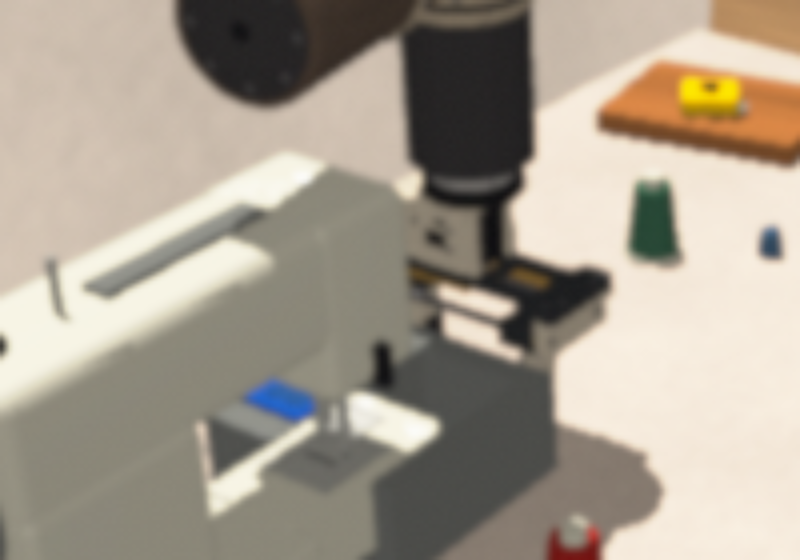

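Emit:
step_arm([
  [[-5,0,0],0.3],
  [[-5,0,0],0],
  [[-5,0,0],0],
  [[-5,0,0],0],
  [[-5,0,0],0],
  [[-5,0,0],0],
  [[0,0,0],0],
])

```text
time_s: 25.4
tcp_pos: [0.6218, -0.0186, 0.0295]
eef_rot: [-180.0, 0.0, -88.0]
contact_force: [-0.8, 0.5, -0.4]
gripper_width: 0.0878
```

```bash
python3 pm.py 0 -190 30; python3 bs.py|tail -3
```

```text
t 25.4 pos [621.8 -18.6  29.5] rot [-1.7999e+02  2.0000e-02 -8.7960e+01] F [-0.8  0.5 -0.4] w 87.8 q [ 16.  26. -19.  -0. -45. -14.]
twist first -0.1 then shift [-49.4  -0.3  -0.5]
tcp in machine -0.5 -239.5
box -x face (-86) 680 slopes deg [-0.01  0.1 ] value at mean -86.66 mean [ -87. -151.   42.] rms 1.42
box limb top 206 slopes deg [0.62 0.14] value at mean 80.03 mean [  46. -107.   80.] rms 1.81
```

Emit:
step_arm([
  [[-5,0,0],0],
  [[-5,0,0],0],
  [[-5,0,0],0],
  [[-5,0,0],0],
  [[-5,0,0],0],
  [[-5,0,0],0],
])

```text
time_s: 26.2
tcp_pos: [0.6207, 0.0111, 0.0296]
eef_rot: [-180.0, -0.0, -88.0]
contact_force: [0.5, -2.6, 0.1]
gripper_width: 0.0876
```

```bash
cat >> bs.py <<'E'
k=ok&(abs(X+86.8)<4)&(Y<-1)&(Y>-260)&(Z>20)&(Z<70)
q=M[k];print('face y range',np.percentile(q[:,1],[0,.5,1,99,100]).round(1))
E
python3 bs.py|tail -4;python3 chk.py k >/dev/null
```

```text
tcp in machine -0.5 -209.2
box -x face (-86) 720 slopes deg [-0.04 -0.04] value at mean -86.69 mean [ -87. -121.   42.] rms 1.58
box limb top 313 slopes deg [0.5 0. ] value at mean 80.26 mean [ 46. -86.  80.] rms 1.59
face y range [-200.1 -199.1 -197.6  -17.4  -15.8]
```

View pics/ks.png

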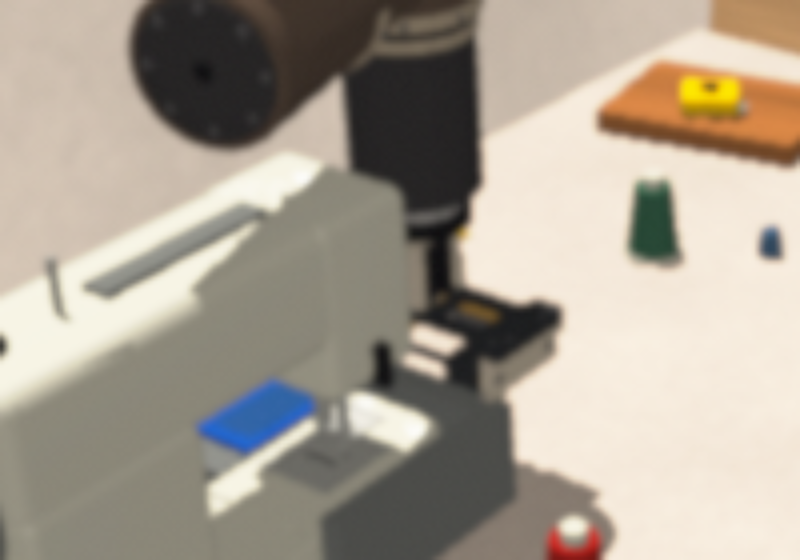

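Emit:
step_arm([
  [[-4,0,0],0],
  [[-4,0,0],0],
  [[-4,0,0],0],
  [[-3,0,0],0],
  [[0,0,0],0],
])

```text
time_s: 26.98
tcp_pos: [0.6202, 0.0262, 0.0296]
eef_rot: [-180.0, 0.0, -88.0]
contact_force: [-0.1, 0.2, -0.2]
gripper_width: 0.0879
```

Emit:
step_arm([
  [[-1,0,0],0],
  [[-1,0,0],0],
  [[-1,0,0],0],
])

```text
time_s: 27.35
tcp_pos: [0.6201, 0.0287, 0.0296]
eef_rot: [180.0, -0.0, -88.0]
contact_force: [0.4, -1.6, 0.6]
gripper_width: 0.0876
```

```bash
python3 bs.py|tail -4
```

```text
tcp in machine -0.6 -192.1
box -x face (-86) 725 slopes deg [ 0.11 -0.11] value at mean -86.82 mean [ -87. -104.   41.] rms 1.39
box limb top 359 slopes deg [ 0.37 -0.11] value at mean 80.21 mean [ 45. -78.  80.] rms 1.48
face y range [-183.  -181.9 -180.1   -2.4   -1.2]
```

Emit:
step_arm([
  [[-0.7,0,0],0],
  [[-0.7,0,0],0],
])

```text
time_s: 27.65
tcp_pos: [0.6201, 0.0295, 0.0296]
eef_rot: [180.0, -0.0, -88.0]
contact_force: [1.8, -8.7, -0.4]
gripper_width: 0.0876
```

Emit:
step_arm([
  [[-0.7,0,0],0],
  [[-0.7,0,0],0],
])

```text
time_s: 27.9
tcp_pos: [0.6202, 0.0296, 0.0297]
eef_rot: [180.0, -0.1, -87.9]
contact_force: [3.9, -16.2, -0.5]
gripper_width: 0.0876
```

Emit:
step_arm([
  [[-0.6,0,0],0],
  [[-0.6,0,0],0],
])

```text
time_s: 28.15
tcp_pos: [0.6202, 0.0297, 0.0298]
eef_rot: [180.0, -0.2, -87.9]
contact_force: [5.1, -21.2, -0.8]
gripper_width: 0.0879
```

```bash
python3 bs.py; python3 chk.py l |grep case; python3 -c "
from plant import r;s=r.get_state();print(s['moment'].round(2),s['contact_force'].round(1))
from h import *
d=cap('side');c=cv2.cvtColor(d['img'],cv2.COLOR_RGB2BGR)[190:300,70:250];cv2.imwrite('pics/ls2.png',cv2.resize(c,None,fx=4.4,fy=4.4,interpolation=cv2.INTER_CUBIC))"
```

```text
arm -x face (-66) 0
bed -x face (-86) 377 slopes deg [-0.15  0.26] value at mean -86.62 mean [-87.  40.  42.] rms 1.37
-x face all 3108 slopes deg [1.38 0.58] value at mean -82.04 mean [-82. 123.  93.] rms 1.97
upper arm -x (-75) 2463 slopes deg [0.03 0.08] value at mean -75.84 mean [-76.  65. 238.] rms 1.52
arm top 119 slopes deg [0.53 1.43] value at mean 80.79 mean [ -27. -133.   81.] rms 1.44
t 28.2 pos [620.2  29.6  29.8] rot [179.97  -0.2  -87.94] F [  4.5 -19.8  -0.6] w 87.6 q [ 21.  26. -19.   0. -44. -19.]
twist first 90.0 then shift [  2.4 -37.  -13.6]
tcp in machine -0.4 -191.2
box -x face (-86) 725 slopes deg [-0.14  0.17] value at mean -86.69 mean [ -87. -102.   41.] rms 1.43
box limb top 360 slopes deg [-0.27 -0.15] value at mean 80.23 mean [ 45. -78.  80.] rms 1.53
face y range [-182.8 -180.  -177.9   -3.9   -1.1]
side case 314 z [76.7 79.2 80.4 81.4 83.6] [663.5 144.9] [54.4 94.7] 2.4
top case 149 z [76.3 78.4 79.5 80.7 83.3] [662.1 119.5] [54.4 26.5] 29.09
[-6.34 -1.73  0.6 ] [  5.3 -19.1  -0.6]
```

View pics/ls2.png

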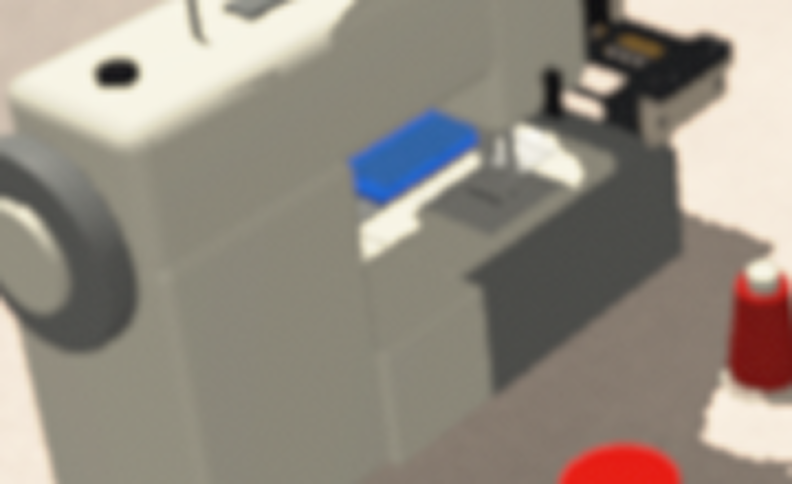

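Emit:
step_arm([
  [[2,0,0],0],
  [[6,0,0],0],
  [[20,0,0],0],
  [[30,0,0],0],
  [[0,0,-30],0],
  [[0,0,-50],0],
  [[30,0,-40],0],
  [[50,0,-40],0],
  [[50,0,0],0],
  [[50,0,0],0],
  [[50,0,0],0],
  [[50,0,0],0],
  [[0,0,0],0],
])

```text
time_s: 29.98
tcp_pos: [0.6307, -0.3079, 0.1877]
eef_rot: [179.9, 0.0, -88.2]
contact_force: [-0.1, 0.6, 0.1]
gripper_width: 0.0877
```

```bash
python3 chk.py m |grep case; cat > fin.py <<'E'
from side import *
y0=-168
plane(ok&(abs(X+86)<12)&(Y>-172)&(Y<-8)&(Z>8)&(Z<74),0,'box -x face')
hsv=cv2.cvtColor(d['img'],cv2.COLOR_RGB2HSV).astype(int)
c=cv2.cvtColor(d['img'],cv2.COLOR_RGB2BGR)[190:300,70:250];cv2.imwrite('pics/ms2.png',cv2.resize(c,None,fx=4.4,fy=4.4,interpolation=cv2.INTER_CUBIC))
t=cap('top');c=cv2.cvtColor(t['img'],cv2.COLOR_RGB2BGR)[85:205,60:240];cv2.imwrite('pics/mt2.png',cv2.resize(c,None,fx=4.4,fy=4.4,interpolation=cv2.INTER_CUBIC))
for n,dd in(('side',d),('top',t)):
    PP=pts(dd)*1000;MM=np.stack([(PP[...,:2]-O)@ex,(PP[...,:2]-O)@ey,PP[...,2]],-1);hs=cv2.cvtColor(dd['img'],cv2.COLOR_RGB2HSV).astype(int)
    b=(dd['z_map']>0)&(hs[...,0]>100)&(hs[...,0]<130)&(hs[...,1]>120)&(MM[...,2]<120)&(abs(MM[...,0]-52)<60)&(abs(MM[...,1]+90)<100)
    q=MM[b];print(n,'case',len(q),np.percentile(q,[1,50,99],axis=0).round(1).tolist())
    A=np.c_[q[:,:2],np.ones(len(q))];print('tilt',np.degrees(np.linalg.lstsq(A,q[:,2],rcond=None)[0][:2]).round(1))
    e=(dd['z_map']>0)&(abs(MM[...,2]-80)<5)&(MM[...,1]<-150)&(MM[...,1]>-230)&(abs(MM[...,0])<88)
    q=MM[e];print(n,'end wall y range',np.percentile(q[:,1],[0,1,99]).round(1))
    for a in range(-80,80,20):
        k=q[abs(q[:,0]-a-10)<10]
        if len(k)>5: print('   x',a+10,k[:,1].min().round(1),np.percentile(k[:,1],3).round(1))
E
python3 fin.py; python3 -c "
from plan import plan
plan()"
```

```text
side case 313 z [76.9 79.2 80.2 81.2 83. ] [664.7 143. ] [52.8 99.7] 5.96
top case 461 z [76.5 78.8 79.8 80.6 83. ] [669.  103.8] [54.  65.6] 1.13
arm -x face (-66) 0
bed -x face (-86) 377 slopes deg [-0.04 -0.24] value at mean -86.61 mean [-87.  40.  41.] rms 1.32
-x face all 3123 slopes deg [1.38 0.5 ] value at mean -82.03 mean [-82. 123.  94.] rms 1.98
upper arm -x (-75) 2439 slopes deg [0.08 0.17] value at mean -75.86 mean [-76.  64. 238.] rms 1.45
arm top 117 slopes deg [1.57 1.54] value at mean 80.69 mean [ -29. -133.   81.] rms 1.36
box -x face 809 slopes deg [-0.07 -0.04] value at mean -86.83 mean [-87. -87.  42.] rms 1.54
side case 312 [[21.4, -123.9, 76.2], [44.8, -76.9, 80.5], [72.8, -30.4, 84.4]]
tilt [-0.5  0.3]
side end wall y range [-182.6 -180.4 -150.7]
   x -70 -180.4 -180.3
   x -50 -180.4 -178.1
   x -30 -179.2 -179.0
   x -10 -182.6 -178.5
   x 10 -179.0 -177.6
top case 421 [[24.6, -147.0, 76.2], [53.3, -119.8, 79.9], [78.0, -91.4, 82.9]]
tilt [0.1 0.2]
top end wall y range [-152.2 -152.2 -152. ]
t 30.18 pos [ 631.6 -303.5  188.6] rot [ 1.800e+02  2.000e-02 -8.796e+01] F [0.9 0.6 0.5] w 87.1 q [-10.  24.   1.  -0. -67.  12.]
```

View pics/ms2.png

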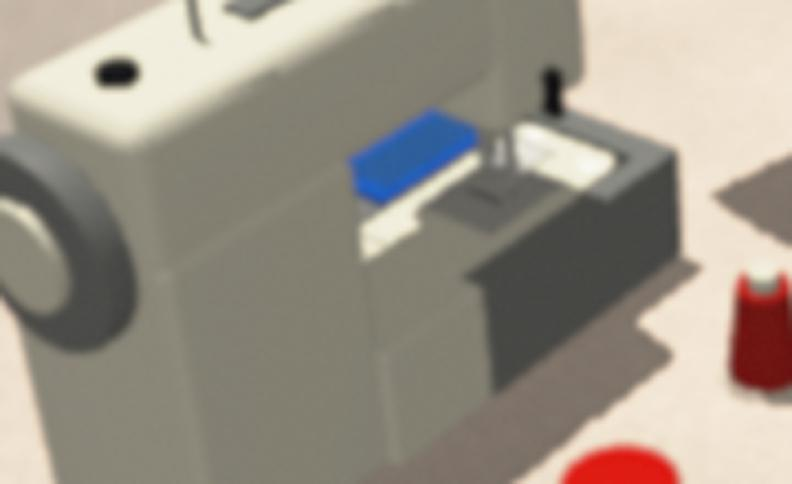

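View pics/mt2.png

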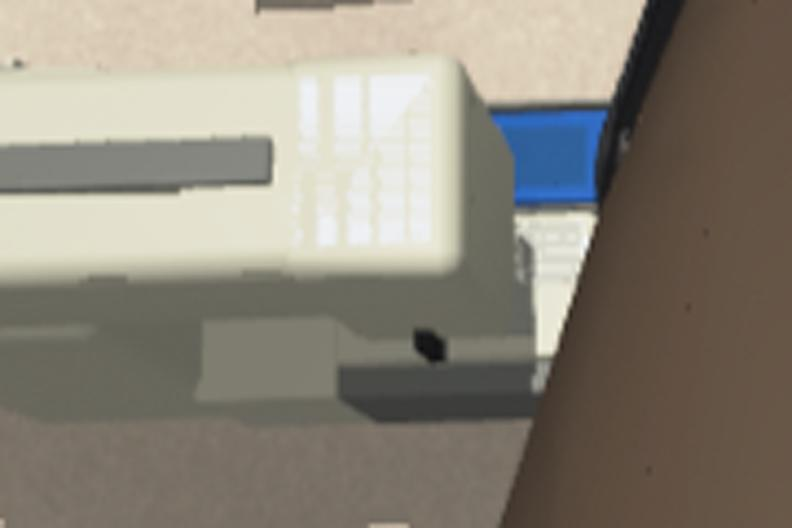

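Emit:
step_arm([
  [[30,40,-10],0],
  [[30,50,-10],0],
  [[30,50,0],0],
  [[30,50,0],0],
  [[20,20,0],0],
  [[0,0,0],0],
])

```text
time_s: 30.92
tcp_pos: [0.4259, -0.4514, 0.2093]
eef_rot: [-180.0, -0.0, -88.0]
contact_force: [0.6, 0.2, -1.1]
gripper_width: 0.0876
```

```bash
python3 chk.py n|grep case; python3 fin.py | tail -16; python3 - <<'E'
from meas import *
H,S=hsv[...,0].astype(int),hsv[...,1].astype(int);ok=d['z_map']>0
sat=ok&(S>120)&(z>.008)&(z<.12)
rectof(ok&(z>.072)&(z<.09)&(P[...,0]>.3),'z80');rectof(sat&(H>5)&(H<20)&(z<.03),'orange');rectof(sat&(z>.062),'sat')
m=(Zs>.073)&(Zs<.09)
E
```

```text
side case 314 z [76.1 79.4 80.3 81.5 83.5] [664.1 143.7] [51.4 95.7] 2.42
top case 464 z [76.3 78.7 79.6 80.8 83. ] [669.2 103.4] [54.4 65.2] 2.35
   x -70 -183.5 -180.8
   x -50 -180.7 -177.7
   x -30 -180.5 -179.8
   x -10 -178.2 -177.0
   x 10 -179.0 -177.6
top case 463 [[24.7, -149.8, 75.4], [51.8, -123.7, 79.6], [78.0, -91.2, 83.3]]
tilt [0.2 0.1]
top end wall y range [-180.4 -180.2 -151.4]
   x -70 -180.4 -180.3
   x -50 -178.7 -178.6
   x -30 -178.9 -178.8
   x -10 -179.3 -179.2
   x 10 -179.6 -179.3
   x 30 -179.7 -179.6
   x 50 -180.0 -179.8
   x 70 -180.4 -180.1
z80 [  55  107  156   70 3343] c [613.3 228.2] s [172.5 376. ] a 2.1 z [76.3 79.6 82.4]
z80 [359 113   7   7  40] c [ 685.4 -348.4] s [14.4 17.8] a 45.0 z [73.1 75.6 77.7]
z80 [177 219   8   7  44] c [412.5 105.4] s [17.7 14.6] a 89.1 z [72.9 75.6 78.3]
z80 [ 81 237  29  26 597] c [347.3 303. ] s [57.9 61.3] a 0.2 z [79.8 85.4 87.9]
orange [139  69   7   8  46] c [832.9 239.9] s [19.  19.2] a 65.6 z [ 9.7 14.2 16.9]
orange [334 239  13  26 166] c [ 346.1 -288. ] s [21.2 67.9] a 67.8 z [13.1 15.8 18.5]
sat [172 110  27  22 463] c [669.4 103.1] s [54.7 63.8] a 3.3 z [77.3 79.8 82. ]
sat [175 216  14  14  97] c [411.2 105. ] s [31.  32.7] a 10.4 z [63.7 65.6 67.9]
sat [ 81 237  28  27 584] c [346.2 303.2] s [59.2 61.4] a 14.0 z [80.7 85.5 87.9]
```

View pics/ntop.png

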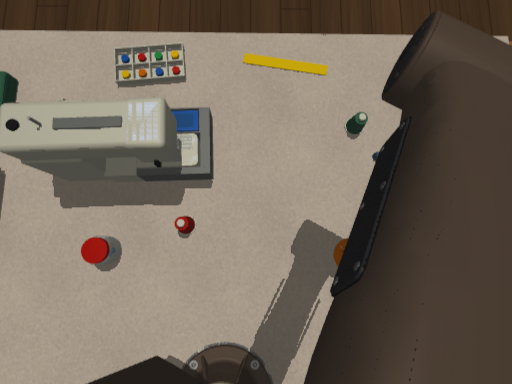

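View pics/mt2.png

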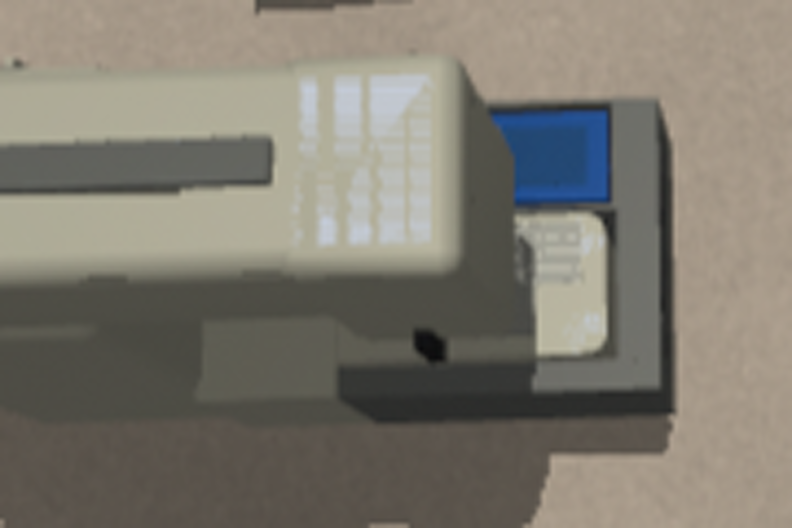

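```bash
python3 -c "
from plant import r,close_job
print(r.get_state()['contact_force'].round(1)); print(close_job())"
```

```text
[-0.1  0.6 -0.3]
the job is handed in; nothing more can be done
None
```

The blue case is seated in its bay and the loaded box is fully home on the free arm. The gripper is clear of everything, and I handed the job in at about 31 s.

**What I did:** I lowered the case into the bay while the box was still off the machine, and it dropped flush when I let go. I then gripped the box by its end wall, turned it square with the machine and slid it about 85 mm over the arm. After letting go, I pushed the end wall from outside with two spread fingers until it stopped moving. The push reached about 21 N, and I backed away.

**Last checks:**
- **Case:** the lid measures 79.6 to 80.3 mm high, against 80 mm for the rim, with no tilt beyond measurement noise.
- **Squareness:** the box's long side is within about 0.1° of the bed's side.
- **Home position:** the end wall's outer face is at y about -180 mm, as it should be. No gap to the bed can be seen in the side view.
- **Bystanders:** the jar and both cones are where they started, within about 1 mm.

**Limits of these checks:**
- The column hides the front limb's contact with the bed. That it is closed there is inferred from the squareness and from the box stopping under the push.
- A rough edge reading along the end wall in the top view varied by 1 to 2 mm. I put this down to the pixel size.
- The robot arm hid the thimble and part of the pin dish in the last top picture. I did not measure the thimble, but the arm's moves kept clear of both.

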